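# Lock the rotisserie fork on its spit

## Task

The fork on the air fryer's rotisserie spit is loose and has swung over. Turn the fork's collar up round the spit until its red T screw faces the flat of the spit (a sprung pad in the collar clicks onto the flat and holds it there), then turn the T screw clockwise until it is tight and will go no further, and let go. Leave the racks, pie dish, reamer and ramekin where they are.

Things in the scene. Friction and masses are not known exactly. Their poses are not given: they have to be found in the camera images.
- stand: Fixed steel stand: base 140 x 300 x 12 mm, two uprights 147 mm high at y = +-130 mm. Origin: centre of underside; x away from the robot. Carries a level, non-turning steel spit of 30 mm diameter along its y, axis 130 mm up. The spit has one flat, 23 mm wide, full length; which way it faces is not given: leaning 0.2 to 0.55 rad from upright toward -x (robot side), differing each run.
- collar (a point): On the spit's axis, mid collar (steel drum, 58 mm diameter, 48 mm long round the spit). y along the spit as the stand's y; z the way the T screw points out (screw 8 mm toward -y of here). Boss round the screw: 22 mm wide, up to z = 42 mm. Cross bar 82 mm long in x at y = 20 mm; tines of 7 mm at x = +-36 mm run from it to y = 98 mm.
- fork (a joint): Turn of the collar about the spit, rad: 0 = T screw straight up, positive = leaning to the stand's +x. Starts 0.75 to 1.0. On the round it drags (0.1 to 0.4 N m) and stays where left. Some 0.7 rad before the flat a sprung pad in the collar drops on it and snaps the collar round to face it exactly; pushed past, it pulls back (about 6 N at the T bar) and returns when let go, but some 0.6 rad past it climbs out of the flat.
- t_bar (a point): Centre of the red T bar, 62 x 14 x 22 mm (long along y, 14 mm wide along x, 22 mm along z; z points out along the screw, away from the spit). It stands 85 mm from the spit's axis at the start and goes in as the screw is turned. Below it a 16 mm stem, free for 20 mm.
- knob (a joint): Turn of the T screw, rad; positive = clockwise seen from outside, tightens, goes in 4 mm per rad. Starts 0 to 0.3; at 0 the bar is parallel to the spit. Takes 0.3 N m; stays where left. On the flat the tip meets the spit at about 1.9, shoulder just over the boss, then it stiffens; it stops dead at 2.2 and stays there. On the round it stiffens from 0.5 and, forced, springs back below 1.8.
- screw: Dark steel shank of the T screw, 10 mm thick, in the boss; it carries the T bar and its inner end bears on the spit. Origin on the spit axis at the start, mid collar; axes as the collar's.
- rack_low: Lower of two stacked stainless air fryer racks, 176 x 176 x 50 mm, origin under its centre. Bystander.
- rack_top: Upper rack, 176 x 176 x 50 mm, standing on the lower one, origin under its centre. Bystander.
- pie_dish: Clear glass pie dish, 230 mm across, 42 mm high, origin under its centre. Bystander.
- reamer: Wooden citrus reamer, 147 mm long, 42 mm thick, lying along its x in front of the stand; origin under it. Bystander.
- ramekin: Coral ceramic ramekin, 86 mm across, 46 mm high, behind the stand; origin under its centre. Bystander.

How it is judged (in metres and radians):
At the end, for the whole second after the job is handed in: The T screw is home and tight: turned beyond 1.9 rad, the T bar less than 78.3 mm from the spit's axis (possible only when it faces the flat of the spit), its tip pressing on the spit with more than 3 N, and let go (value of joint knob above 1.9 rad and z of t_bar in the frame of collar below 0.0783 m and contact force between screw and anything else above 3 N); the robot touches nothing.
It fails at once if one of the bystanders (racks, pie dish, reamer, ramekin) is knocked more than 30 mm from its place (distance of any of rack_low, rack_top, pie_dish, reamer, ramekin from where it was at the start of the episode above 0.03 m).
It also fails if it takes over 61 s, if anything falls off the work surface, if the arm or the gripper's body presses on something with over 40 N, if the wrist force passes 120 N, or if a joint passes its speed limit or range.

## Robot

A 7-joint arm with a two-finger parallel gripper is mounted at the origin on the work surface. World frame = base frame: x ahead of the robot, y to its left, z up, the work surface at z = 0. Lengths are in mm, angles in rad, forces in N, time in s.
With the tool pointing down it reaches from about 350 to 900 mm from the base axis. Payload 7.2 kg.
Tool frame: the origin (TCP) lies at the very end of the fingers, on their centre line; the grasp point (between the pads) lies 19 mm behind it (ctrl.grip_point_offset is the distance from the TCP to the grasp point, in mm); z points along the fingers, y is the direction in which the jaws open and shut (so a half turn about z gives the same grasp; the last joint's range is limited). The gripper opens to 85 mm and grips with 20 to 120 N. Pads are 22 mm wide; open, the fingers measure 114 mm over their backs; the gripper's body (76 mm by 85 mm) begins 54 mm behind the grasp point. The pads swing forward as they close: fully open they stand 13 mm farther back than shut.
Start: joints at [1.061, 0.411, -0.013, 1.596, 0.006, 1.134, -0.082], TCP at [267.219, -564.998, 231.297] pointing down, gripper open.
Joint ranges: [-2.95, 2.95], [-0.29, 1.99], [-1.47, 1.44], [0.14, 2.54], [-1.03, 4.17], [0.13, 1.85], [-2.86, 2.86]. Speed limits (rad/s): [2.39, 2.39, 3.01, 3.01, 3.14, 3.14, 3.14].

## Interface

Orientations are given as a unit quaternion [x, y, z, w].
In Python, from rig import ctrl gives the robot as it stands.
- The arm moves only by the shell command python3 -m pendant 'ROWS' [FORCE]. ROWS is text: rows parted by semicolons, each of 7 numbers parted by spaces: the shift along the tool's x, y, z in cm, then the turn, a rotation vector about the tool's x, y, z in rad, then the finger opening in cm, from 0 to 8.54. A call has 1 to 5 rows; each row is the pose to reach, as a shift and turn from the pose measured when the call began, along the tool's axes at that moment; what a row does not reach only later rows make up. A row lasts 1/10 s, in which the tool goes at most 50 mm and 8.59 degrees, less where a joint would pass 70% of its speed; a pose out of reach is approached as far as the arm can. A call with a gripper value outside its range is refused whole. The fingers move at their own pace and stop on an object; FORCE is the grip in N (left out, the last holds). Time passes only in rows, so rows that repeat a pose let the fingers close. It gives the time, the measured TCP pose, the force and the opening at its end, in the units of the state.
- ctrl.sense(): the state, without advancing time (a new reading comes with each control period).
- ctrl.read_camera(name): name is "side" or "top" or "wrist"; returns a dict with "color" (384x512x3 uint8, red, green, blue), "fx", "fy", "cx", "cy" (pixels), "origin" and "orientation" of the camera in the world. Camera axes: x right, y up, looking along -z (the intrinsics and any distortion apply to the point x, -y, -z); pixel columns grow to the right and rows downward; lengths in mm; the calibration is good to about 2 mm. The wrist camera is an equidistant fisheye: a pixel r from the principal point sees the ray r / f radians off the axis. A picture is of the moment at which its call begins. There is no depth.
- ctrl.close_job(): hands the job in, once; it reports no verdict.
Trained networks look in the newest picture that a camera, given by its name, has taken for a name from the list of things; names that differ only in an ending like _2 or _b are one class to them, and where a whole thing is asked for, a point or a joint stands for the part that bears it (a point fixed in the world has none). Each returns a list of dicts, best first, with "score" (0 to 1); they miss things now and then, are a little off and sometimes report something else, mostly with a low value. They report only what shows in the picture. A call takes as long as a camera call.
- ctrl.outline_of(camera, label): "mask" (384x512 bool, what is visible of it) and "centre" ([column, row] in pixels, amid what is visible of it).
The state is a dict: "time_s": time; "joint_positions": joint angles; "qd": joint speeds; "tau": joint torques, N m; "tcp_pos": TCP position; "tool_rot": TCP orientation; "contact_force": force on the tool from outside, world axes, zero at the start; "moment": the same for the moment, N m; "grip_width": finger opening in mm.
Only numpy, scipy, OpenCV 4.12 (cv2) and the standard library are available. Lean on these libraries where they do the work, as an engineer would, in place of code of your own. Each camera call takes 0.05 s, during which the arm holds its last target. There are 200 camera calls.

## Working session

There is one attempt and no reset: what is moved stays moved. The work goes in short steps, Python scripts to look and compute and a shell command to move; the robot and the scene stay as the last step left them, time stands still between calls to the robot, and variables do not carry over. Pictures are saved under pics/ and viewed, about 8 in all and at most 12, crops included, and the job is handed in when it is done.

```bash
mkdir -p pics; ls; cat > h.py <<'E'
from rig import ctrl
import numpy as np, cv2
from scipy.spatial.transform import Rotation as R
def shot(n,save=None):
    c=ctrl.read_camera(n)
    if save: cv2.imwrite('pics/'+save,c['color'][:,:,::-1])
    return c
def ray(c,uv):
    d=np.array([(uv[0]-c['cx'])/c['fx'],-(uv[1]-c['cy'])/c['fy'],-1.]); d/=np.linalg.norm(d)
    return np.array(c['origin']),R.from_quat(c['orientation']).apply(d)
def proj(c,p):
    q=R.from_quat(c['orientation']).inv().apply(np.array(p)-np.array(c['origin']))
    return np.array([c['cx']+c['fx']*q[...,0]/-q[...,2],c['cy']-c['fy']*q[...,1]/-q[...,2]]).T
def tri(a,b):
    (o1,d1),(o2,d2)=a,b
    s=np.linalg.lstsq(np.array([d1,-d2]).T,o2-o1,rcond=None)[0]
    p,q=o1+s[0]*d1,o2+s[1]*d2
    return (p+q)/2,np.linalg.norm(p-q)
E
python3 - <<'E'
from h import *
C={n:shot(n,n+'0.png') for n in('side','top')}
for n,c in C.items(): print(n,c['origin'],c['orientation'],c['fx'],c['cx'],c['cy'])
r={}
for l in ['t_bar','collar','stand','screw','reamer','ramekin','rack_top','pie_dish']:
    for n in C:
        o=ctrl.outline_of(n,l)
        for x in o[:2]:
            ys,xs=np.nonzero(x['mask']); print(l,n,round(x['score'],2),np.round(x['centre']),len(xs),xs.min(),xs.max(),ys.min(),ys.max())
        if o: r[l,n]=ray(C[n],o[0]['centre'])
    if (l,'side') in r and (l,'top') in r: print('  ->',tri(r[l,'side'],r[l,'top']))
a=np.hstack([cv2.imread('pics/side0.png'),cv2.imread('pics/top0.png')]);cv2.imwrite('pics/a.png',cv2.resize(a,(800,300)))
print(ctrl.sense())
E
```

```text
pics
side [  -23.70908175 -1127.18731362  1344.43106357] [ 0.37929089 -0.09698303 -0.21066069  0.89574259] 463.6745637474232 254.18308901802632 193.44812498158345
top [ 295.11841364  -15.82755571 1517.97941634] [ 0.06706118 -0.0672306  -0.69762092  0.71014639] 453.69955535175393 258.2520662168897 191.32190427478176
t_bar top 0.56 [290. 188.] 166 282 299 179 195
collar side 0.78 [269. 202.] 175 258 278 193 215
collar side 0.69 [348. 308.] 350 306 372 263 317
collar top 0.91 [290. 201.] 640 265 304 179 223
collar top 0.31 [291. 183.] 191 281 300 179 195
  -> (array([ 542.03773885, -115.73508719,  182.3164517 ]), np.float64(38.419717619554724))
stand side 0.65 [284. 248.] 861 235 307 194 272
stand top 0.82 [292. 213.] 4221 244 361 179 246
  -> (array([ 566.82386117, -151.12488344,  -53.76088257]), np.float64(96.55749620570761))
screw side 0.48 [272. 203.] 130 265 279 193 207
screw side 0.46 [271. 200.] 141 265 279 193 207
screw top 0.52 [291. 183.] 173 281 299 179 195
  -> (array([ 582.22677851, -112.16362661,  163.15266517]), np.float64(3.4668703356656176))
reamer side 0.44 [220. 260.]
[... 805 characters left out ...]
ns': array([ 1.0607841 ,  0.41105952, -0.01271599,  1.5961712 ,  0.00562744,
        1.13428736, -0.08222207]), 'qd': array([-4.36199878e-04, -5.19182604e-06, -2.04097952e-03, -1.52531271e-04,
        5.43251018e-04, -1.12589719e-03,  6.40487752e-04]), 'tau': array([ 5.79642274e-04, -6.00394034e+01,  6.81630559e-01, -2.99735570e+01,
        1.39781664e-02,  1.95401131e-03,  9.68059680e-06]), 'tcp_pos': array([ 267.239437  , -565.01305632,  231.33445958]), 'tool_rot': array([9.75697841e-01, 2.19120331e-01, 7.34592076e-06, 5.54377123e-05]), 'contact_force': array([ 0.78368493, -0.10986176,  0.74347166]), 'moment': array([-0.04826459,  0.02855266, -0.02839106]), 'grip_width': 85.35351248797811}
```

View pics/side0.png

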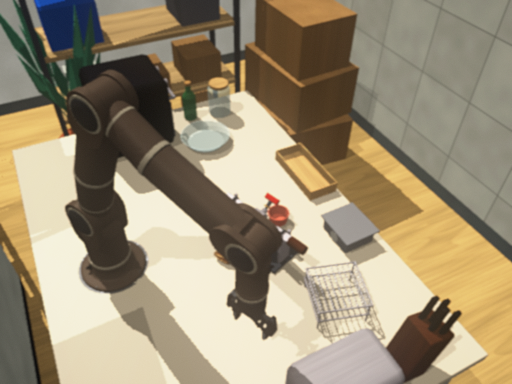

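View pics/top0.png

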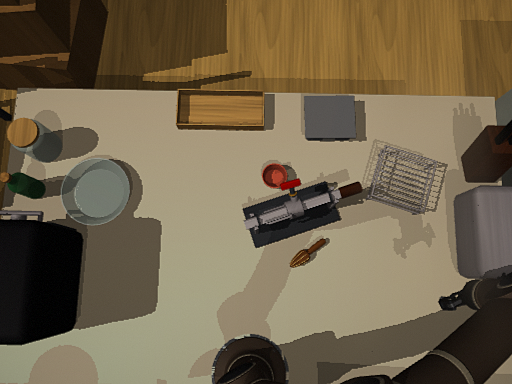

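```bash
python3 - <<'E'
import cv2,numpy as np
t=cv2.imread('pics/top0.png')[155:260,230:370];cv2.imwrite('pics/c1.png',cv2.resize(t,None,fx=5.5,fy=5.5,interpolation=cv2.INTER_CUBIC))
for n in('top','side'):
    a=cv2.imread(f'pics/{n}0.png').astype(int)
    m=((a[:,:,2]>150)&(a[:,:,1]<50)&(a[:,:,0]<60)).astype(np.uint8)
    k,l,s,c=cv2.connectedComponentsWithStats(m)
    for i in range(1,k):
        if s[i,4]>8:
            p=np.argwhere(l==i)[:,::-1].astype(np.float32);print(n,s[i],c[i],cv2.minAreaRect(p))
E
```

```text
(no output)
```

View pics/c1.png

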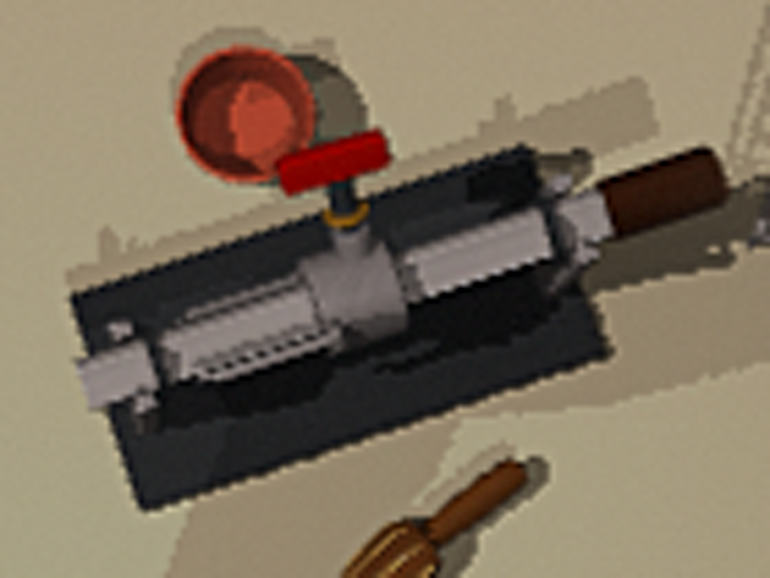

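The crop shows the base corners at about (72,296), (530,148), (608,352) and (145,508). The red T bar, at (335,162), leans to the far side and is close to the ramekin.

```bash
python3 - <<'E'
from h import *
c=shot('top')
def at(uv,z):
    o,d=ray(c,np.array(uv)/5.5+[230,155]); return o+d*(z-o[2])/d[2]
P=[at(u,12) for u in [(72,296),(530,148),(608,352),(145,508)]]
ctr=sum(P)/4;print(np.round(P),ctr)
y=P[0]-P[1]+P[3]-P[2]; y/=np.linalg.norm(y); x=P[0]-P[3]+P[1]-P[2];x/=np.linalg.norm(x);print(x,y,x@y,np.linalg.norm(P[0]-P[1]),np.linalg.norm(P[0]-P[3]))
yaw=np.arctan2(-y[0],y[1]);print('yaw',yaw)
X=np.array([np.cos(yaw),np.sin(yaw),0]);Y=np.array([-np.sin(yaw),np.cos(yaw),0])
ax=ctr*[1,1,0]+[0,0,130]
# spit axis check: collar centre top pix; T ends
for th in(.7,.8,.9,1.0):
    z=X*np.sin(th)+[0,0,np.cos(th)]
    p=[ax+85*z-8*Y+s*Y for s in(-31,0,31)]
    print(th,np.round(p[1]),np.round((proj(c,np.array(p))-[230,155])*5.5))
print('collar',(proj(c,ax)-[230,155])*5.5)
print('spit ends',(proj(c,np.array([ax+140*Y,ax-140*Y]))-[230,155])*5.5)
print('tines tip',(proj(c,ax+98*Y)-[230,155])*5.5)
for u in[(243,115)]: print('ramekin',at(u,46))
print('reamer',at((345,575),20),at((522,466),10))
E
```

```text
[[ 524.   36.   12.]
 [ 622. -244.   12.]
 [ 496. -290.   12.]
 [ 397.  -11.   12.]] [ 509.61983458 -127.25202718   12.        ]
[0.93901729 0.34386992 0.        ] [-0.33132873  0.94351538  0.        ] 0.013323145317616443 296.85285126726706 136.15948758869112
yaw 0.33771150859593346
0.7 [ 564. -117.  195.] [[400. 160.]
 [346. 178.]
 [292. 195.]]
0.8 [ 570. -115.  189.] [[395. 151.]
 [341. 169.]
 [287. 187.]]
0.9 [ 575. -113.  183.] [[391. 144.]
 [337. 162.]
 [283. 179.]]
1.0 [ 580. -111.  176.] [[386. 139.]
 [333. 156.]
 [280. 173.]]
collar [355.46141903 295.3720547 ]
spit ends [[118.94339418 373.26654349]
 [589.10529382 218.42413415]]
tines tip [190.20373711 349.79776986]
ramekin [631.66064434 -65.71753434  46.        ]
reamer [ 358.51581629 -130.2781991    20.        ] [ 425.90652782 -237.59611555   10.        ]
```

```bash
python3 -m pendant '52 -26.5 -4 0 0 -1.47 0;52 -26.5 -4 0 0 -1.47 0;52 -26.5 -4 0 0 -1.47 0;52 -26.5 -4 0 0 -1.47 0;52 -26.5 -4 0 0 -1.47 0' 60; python3 -c "
from h import *
s=ctrl.sense();print(s['joint_positions'])
r=R.from_quat(s['tool_rot']);d=np.array([623,-103,270])-s['tcp_pos'];print(r.inv().apply(d),r.as_matrix())"
```

```text
time_s: 1.45
tcp_pos: [420.6, -366.0, 248.8]
tool_rot: [0.826, 0.564, 0.0, 0.0]
contact_force: [0.4, -0.2, -0.2]
grip_width: 12.3
[ 0.83473633  0.29634987 -0.25729093  1.72719203  0.08261834  1.12783206
  0.17967486]
[318.67115301  92.59387979 -21.22211144] [[ 3.64510238e-01  9.31199249e-01  4.94281267e-04]
 [ 9.31199292e-01 -3.64509921e-01 -6.29628033e-04]
 [-4.06138727e-04  6.89780230e-04 -9.99999680e-01]]
```

```bash
python3 -m pendant '32 9.3 -2 0 0 -0.71 0;32 9.3 -2 0 0 -0.71 0;32 9.3 -2 0 0 -0.71 0;32 9.3 -2 0 0 -0.71 0;32 9.3 -2 0 0 -0.71 0';python3 -m pendant '7 3.2 0 0 0 0 0;7 3.2 0 0 0 0 0;7 3.2 0 0 0 0 0'; python3 -c "
from h import *
s=ctrl.sense();print(s['joint_positions'])
r=R.from_quat(s['tool_rot']);d=np.array([623,-103,172])-s['tcp_pos'];print(r.inv().apply(d),r.as_matrix())"
```

```text
time_s: 1.95
tcp_pos: [572.7, -168.2, 264.0]
tool_rot: [0.576, 0.817, -0.0, 0.001]
contact_force: [0.8, 0.2, -0.1]
grip_width: -0.1
time_s: 2.25
tcp_pos: [579.9, -85.2, 264.4]
tool_rot: [0.573, 0.82, 0.001, 0.0]
contact_force: [-0.1, 0.1, -0.1]
grip_width: 0.0
[ 0.44976631  0.36557202 -0.50980436  1.62588053  0.18685631  1.19730607
  0.25042132]
[-31.56571473  34.14871529  92.41325448] [[-3.43276027e-01  9.39232668e-01  1.88800890e-03]
 [ 9.39234199e-01  3.43273423e-01  1.57340714e-03]
 [ 8.29692108e-04  2.31339548e-03 -9.99996980e-01]]
```

```bash
python3 -m pendant '-3.2 3.4 0 0 0 0 0;-3.2 3.4 4 0 0 0 0;-3.2 3.4 9.2 0 0 0 0;-3.2 3.4 9.2 0 0 0 0'; python3 -c "
from h import *
shot('wrist','w1.png');shot('top','t1.png')
a=cv2.imread('pics/t1.png')[130:260,230:370];a=cv2.resize(a,(560,520),interpolation=cv2.INTER_CUBIC);cv2.imwrite('pics/t1c.png',a)"
```

```text
time_s: 2.65
tcp_pos: [618.9, -104.7, 166.0]
tool_rot: [0.573, 0.819, -0.002, -0.004]
contact_force: [-1.3, 0.3, -0.9]
grip_width: -0.1
```

View pics/w1.png

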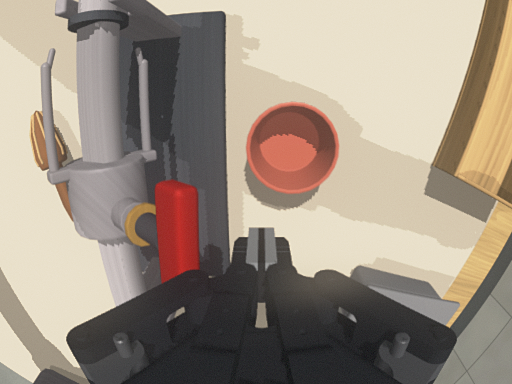

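```bash
python3 -m pendant '0 -1.5 0 0 0 0 0;0 -2.7 -0.3 0 0 0 0;0 -3.9 -0.7 0 0 0 0;0 -5 -1.2 0 0 0 0;0 -6 -1.7 0 0 0 0'; python3 -m pendant '0 -0.8 -0.3 0 0 0 0;0 -1.6 -0.5 0 0 0 0;0 -2.4 -0.7 0 0 0 0;0 -2.8 -0.8 0 0 0 0'; python3 -c "
from h import *
c=shot('wrist','w2.png')"
```

```text
time_s: 3.25
tcp_pos: [577.7, -122.4, 200.0]
tool_rot: [0.572, 0.82, 0.009, 0.011]
contact_force: [19.3, 6.4, 27.4]
grip_width: 0.1
time_s: 3.65
tcp_pos: [549.3, -133.1, 207.0]
tool_rot: [0.573, 0.82, 0.008, 0.011]
contact_force: [0.2, -0.2, 0.2]
grip_width: -0.2
```

View pics/w2.png

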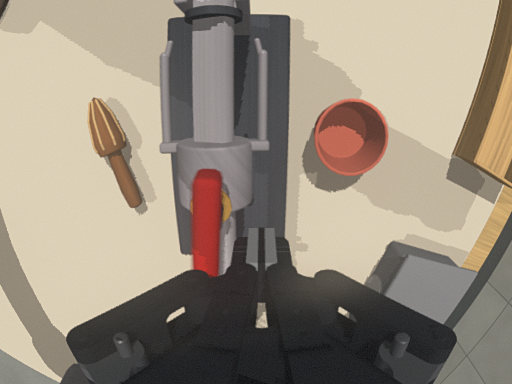

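The bar has swung up past vertical and left the fingers. I'll lift off and measure it.

```bash
cat >> h.py <<'E'
def wray(c,uv):
    v=np.array([uv[0]-c['cx'],uv[1]-c['cy']]);r=np.hypot(*v);t=r/c['fx']
    d=np.array([v[0]/r*np.sin(t),-v[1]/r*np.sin(t),-np.cos(t)])
    return np.array(c['origin']),R.from_quat(c['orientation']).apply(d)
def wproj(c,P):
    q=R.from_quat(c['orientation']).inv().apply(np.atleast_2d(P)-np.array(c['origin']));q=q*[1,-1,-1]
    r=np.hypot(q[:,0],q[:,1]);t=np.arctan2(r,q[:,2])
    return np.array([c['cx'],c['cy']])+q[:,:2]/r[:,None]*(t*c['fx'])[:,None]
def redrect(c):
    a=c['color'].astype(int);m=((a[...,0]>90)&(a[...,1]<.25*a[...,0])&(a[...,2]<.25*a[...,0])).astype(np.uint8)
    k,l,s,ce=cv2.connectedComponentsWithStats(m)
    i=1+np.argmax(s[1:,4]);p=np.argwhere(l==i)[:,::-1].astype(np.float32)
    return s[i],ce[i],cv2.minAreaRect(p)
E
python3 -m pendant '0 0 -5 0 0 0 4;0 0 -10 0 0 0 8;3 -5 -11 0 0 0 8;3 -7 -11 0 0 0 8;3 -7 -11 0 0 0 8'; python3 - <<'E'
from h import *
C={n:shot(n,n+'3.png') for n in('wrist','side','top')}
for n in C:
    for x in ctrl.outline_of(n,'t_bar')[:1]:
        ys,xs=np.nonzero(x['mask']);print(n,x['score'],x['centre'],cv2.minAreaRect(np.c_[xs,ys].astype(np.float32)))
    print(n,redrect(C[n]))
a=cv2.imread('pics/top3.png')[155:260,230:370];cv2.imwrite('pics/t3c.png',cv2.resize(a,None,fx=5.5,fy=5.5,interpolation=cv2.INTER_CUBIC))
E
```

```text
time_s: 4.2
tcp_pos: [466.9, -130.1, 314.8]
tool_rot: [0.574, 0.819, 0.007, 0.01]
contact_force: [0.3, -0.9, 0.1]
grip_width: 72.0
wrist 0.85 [281.0, 197.0] ((282.4583435058594, 203.10797119140625), (27.083850860595703, 69.76020812988281), 5.8263421058654785)Traceback (most recent call last):
  File "<stdin>", line 6, in <module>
  File "h.py", line 30, in redrect
    i=1+np.argmax(s[1:,4]);p=np.argwhere(l==i)[:,::-1].astype(np.float32)
        ~~~~~~~~~^^^^^^^^^
    return _wrapfunc(a, 'argmax', axis=axis, out=out, **kwds)
    return bound(*args, **kwds)
ValueError: attempt to get argmax of an empty sequence
```

View pics/wrist3.png

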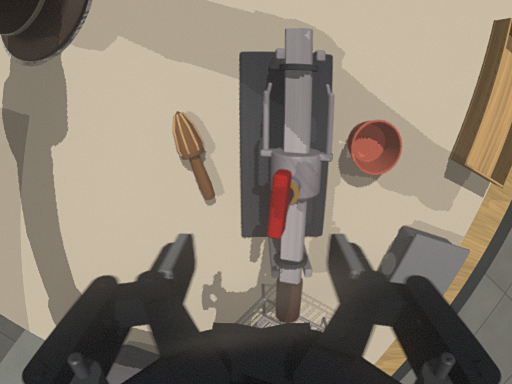

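```bash
cat > fit.py <<'E'
from h import *
from scipy.optimize import least_squares, minimize
import sys
def frames(x,y,yaw,th):
    S=R.from_euler('z',yaw); o=np.array([x,y,130.])
    return S,o,S*R.from_euler('y',th)
def bar(x,y,yaw,th,k,top=85.,k0=0):
    S,o,F=frames(x,y,yaw,th); h=top-4*(k-k0)
    g=np.array([[a,b,c] for a in(-7,7) for b in(-31,31) for c in(-11,11)],float)
    return o+F.apply(R.from_euler('z',-k).apply(g)+[0,-8,h])
def fitbar(c,m,st,k,th0):
    best=None
    for th in np.arange(th0-.7,th0+.7,.05):
        for kk in k:
            i=np.zeros((384,512),np.uint8);cv2.fillConvexPoly(i,cv2.convexHull(wproj(c,bar(*st,th,kk,k0=k[0])).round().astype(np.int32)),1)
            s=(i.astype(bool)&m).sum()/(i.astype(bool)|m).sum()
            if best is None or s>best[0]: best=(s,th,kk)
    f=lambda v:-iou(c,m,st,v,k[0])
    r=minimize(f,best[1:],method='Nelder-Mead',options=dict(initial_simplex=[best[1:],(best[1]+.04,best[2]),(best[1],best[2]+.08)]))
    return r.x,-r.fun
def iou(c,m,st,v,k0):
    i=np.zeros((1536,2048),np.uint8);cv2.fillConvexPoly(i,cv2.convexHull((wproj(c,bar(*st,*v,k0=k0))*4+1.5).round().astype(np.int32)),1)
    M=cv2.resize(m.astype(np.uint8),(2048,1536),interpolation=cv2.INTER_NEAREST)
    return (i&M).sum()/(i|M).sum()
E
python3 - <<'E'
from fit import *
c=shot('wrist');m=ctrl.outline_of('wrist','t_bar')[0]['mask']
img=np.array([(331,57),(321,236),(241,237),(240,53)],float)
b=np.array([[70,150,12],[70,-150,12],[-70,-150,12],[-70,150,12]],float)
f=lambda v:(wproj(c,R.from_euler('z',v[2]).apply(b)+[v[0],v[1],0])-img).ravel()
r=least_squares(f,[510,-127,.338]);print(r.x,r.fun.round(1))
for st in([510,-127,.338],r.x):
    print(st,fitbar(c,m,st,np.arange(0,.35,.05),-.35))
S,o,F=frames(*r.x,0);print(wproj(c,[o+S.apply([0,y,0]) for y in(-110,0,110)]))
E
```

```text
[ 5.14441254e+02 -1.28032872e+02  3.42726527e-01] [ 1.9 -1.7  0.7  1.8 -0.8  1.8 -1.5 -1. ]
[510, -127, 0.338] (array([-0.28921509,  0.11804565]), np.float64(0.7853686078399742))
[ 5.14441254e+02 -1.28032872e+02  3.42726527e-01] (array([-0.33745438,  0.11453995]), np.float64(0.7723446105428796))
[[290.30593368 255.23112771]
 [294.65784749 172.81133148]
 [297.59936079  75.4493738 ]]
```

```bash
cat > goto.py <<'E'
from fit import *
def togo(st,th,k,r):
    S,o,F=frames(*st,th); B=F*R.from_euler('z',-k)
    z=-B.as_matrix()[:,2]; y=B.as_matrix()[:,0]
    T=R.from_matrix(np.c_[np.cross(y,z),y,z]); p=o+F.apply([0,-8,r])
    s=ctrl.sense();r0=R.from_quat(s['tool_rot'])
    print('shift cm',(r0.inv().apply(p-s['tcp_pos'])/10).round(2),'rot',(r0.inv()*T).as_rotvec().round(3),'q',s['joint_positions'].round(2),s['time_s'])
if __name__=='__main__':
    togo((512,-127.5,.34),*map(float,sys.argv[1:]))
E
python3 goto.py -.31 .12 136; python3 goto.py -.31 .12 66
```

```text
shift cm [-2.   -0.36  5.46] rot [-0.285  0.022  0.131] q [ 0.65  0.13 -0.52  1.79  0.07  1.21  0.46] 4.5
shift cm [-1.98  1.61 12.18] rot [-0.285  0.022  0.131] q [ 0.65  0.13 -0.52  1.79  0.07  1.21  0.46] 4.5
```

```bash
python3 -m pendant '-2 -0.4 5.4 -0.285 0.022 0.131 6;-2 -0.4 5.4 -0.285 0.022 0.131 6;-2 -0.4 5.4 -0.285 0.022 0.131 6;-2 -0.4 5.4 -0.285 0.022 0.131 6'; python3 - <<'E'
from fit import *
c=shot('wrist','w4.png');o=ctrl.outline_of('wrist','t_bar')
for x in o[:1]:
    m=x['mask'];ys,xs=np.nonzero(m);print(x['score'],x['centre'],cv2.minAreaRect(np.c_[xs,ys].astype(np.float32)))
    print(fitbar(c,m,(512,-127.5,.34),np.arange(0,.35,.05),-.35))
s=ctrl.sense();r=R.from_quat(s['tool_rot'])
print(wproj(c,[s['tcp_pos']+r.apply([0,0,d]) for d in(0,19,40,70)]))
E
python3 goto.py -.31 .12 66
```

```text
time_s: 4.9
tcp_pos: [474.6, -149.4, 259.7]
tool_rot: [0.618, 0.771, 0.131, 0.081]
contact_force: [-0.0, -0.4, 1.4]
grip_width: 60.1
0.94 [263.7, 196.4] ((262.5, 204.0), (88.0, 31.0), 90.0)
(array([-0.31820251,  0.07421143]), np.float64(0.8472562867527555))
[[267.34669883 241.5086114 ]
 [266.84368985 226.2621613 ]
 [266.38210734 212.47517261]
 [265.85217189 196.8755019 ]]
shift cm [-0.02 -0.14  7.12] rot [ 0.    -0.     0.003] q [ 0.81  0.07 -0.49  2.02 -0.21  0.83  0.68] 5.0
```

View pics/w4.png

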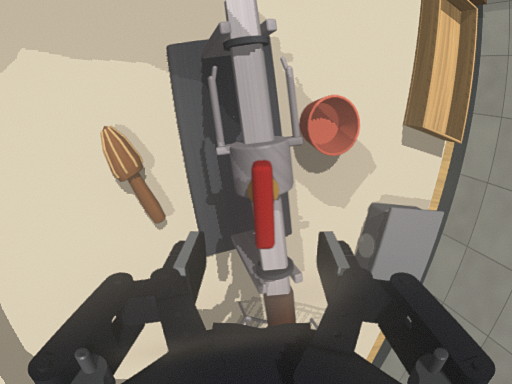

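```bash
python3 -m pendant '0 -0.2 4 0 0 0 5;0 -0.2 6.8 0 0 0 5;0 -0.2 6.8 0 0 0 5' 60; python3 -m pendant '0 0 0 0 0 0 1;0 0 0 0 0 0 0.8;0 0 0 0 0 0 0.8;0 0 0 0 0 0 0.8;0 0 0 0 0 0 0.8' 60; python3 goto.py -.32 .08 66; python3 -c "
from h import *
print(ctrl.sense()['moment']);shot('wrist','w5.png')"
```

```text
time_s: 5.3
tcp_pos: [494.4, -139.6, 193.5]
tool_rot: [0.615, 0.773, 0.131, 0.079]
contact_force: [-0.2, 0.0, 0.9]
grip_width: 50.2
time_s: 5.8
tcp_pos: [494.9, -140.0, 194.8]
tool_rot: [0.615, 0.773, 0.131, 0.08]
contact_force: [-3.0, 0.7, 6.9]
grip_width: 13.1
shift cm [-0.21 -0.09  0.19] rot [-0.012 -0.002 -0.034] q [ 0.76  0.18 -0.5   2.08 -0.15  0.66  0.61] 5.8
[0.12011846 0.47022145 0.35602342]
```

View pics/w5.png

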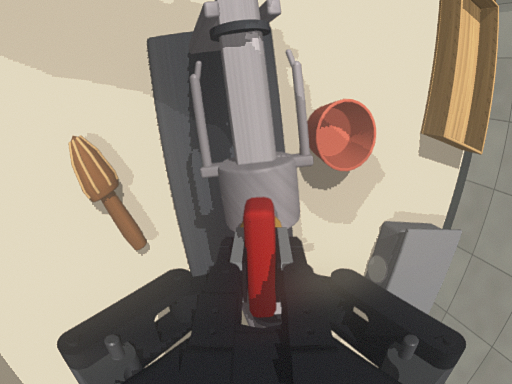

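```bash
for i in 1 2; do :; done
python3 -m pendant '0 0 0.05 0 0 0.13 0.8;0 0 0.1 0 0 0.26 0.8;0 0 0.16 0 0 0.39 0.8;0 0 0.21 0 0 0.52 0.8;0 0 0.26 0 0 0.65 0.8' 90
python3 -m pendant '0 0 0.05 0 0 0.13 0.8;0 0 0.1 0 0 0.26 0.8;0 0 0.16 0 0 0.39 0.8;0 0 0.21 0 0 0.52 0.8;0 0 0.26 0 0 0.65 0.8'
python3 -c "
from h import *
s=ctrl.sense();r=R.from_quat(s['tool_rot']);print(s['joint_positions'],r.inv().apply(s['contact_force']),r.inv().apply(s['moment']),(R.from_quat([0.615, 0.773, 0.131, 0.08]).inv()*r).as_rotvec(), R.from_quat([0.615, 0.773, 0.131, 0.08]).inv().apply(s['tcp_pos']-np.array([494.9,-140,194.8])))"
```

```text
time_s: 6.35
tcp_pos: [496.1, -139.8, 192.9]
tool_rot: [0.831, 0.534, 0.15, 0.034]
contact_force: [0.7, 0.2, -0.3]
grip_width: 12.8
time_s: 6.85
tcp_pos: [497.2, -140.1, 190.7]
tool_rot: [0.959, 0.239, 0.154, -0.015]
contact_force: [2.0, -1.0, -4.6]
grip_width: 12.4
[ 0.57166271  0.17018258 -0.29378546  2.08872834 -0.22007984  0.64911475
 -0.63554074] [-0.17786202  1.64886825  4.80960046] [-0.67263952 -0.18575918 -0.38256463] [-3.14697337e-03 -1.34777761e-06  1.30954205e+00] [-0.79789069  0.91749005  4.60152683]
```

```bash
cat > st.py <<'E'
from h import *
s=ctrl.sense();r=R.from_quat(s['tool_rot']);r0=R.from_quat([0.615, 0.773, 0.131, 0.08])
print('q7',s['joint_positions'][6],'F',r.inv().apply(s['contact_force']).round(1),'M',r.inv().apply(s['moment']).round(2),'turn',(r0.inv()*r).as_rotvec().round(3), 'sh',r0.inv().apply(s['tcp_pos']-np.array([494.9,-140,194.8])).round(1))
E
python3 -m pendant '0 0 0.05 0 0 0.12 0.8;0 0 0.1 0 0 0.24 0.8;0 0 0.14 0 0 0.35 0.8;0 0 0.18 0 0 0.45 0.8' 110;python3 st.py
python3 -m pendant '0 0 0.04 0 0 0.1 0.8;0 0 0.08 0 0 0.2 0.8;0 0 0.12 0 0 0.3 0.8'; python3 st.py
```

```text
time_s: 7.25
tcp_pos: [497.8, -140.5, 189.0]
tool_rot: [0.988, 0.016, 0.147, -0.049]
contact_force: [2.3, -1.5, -5.0]
grip_width: 11.9
q7 -1.0699857584686456 F [0.7 2.1 5.2] M [-0.7  -0.18 -0.34] turn [-0.004  0.     1.764] sh [-1.4  0.9  6.4]
time_s: 7.55
tcp_pos: [498.1, -140.9, 188.0]
tool_rot: [0.979, -0.133, 0.138, -0.07]
contact_force: [-1.3, -1.8, 1.2]
grip_width: 12.3
q7 -1.3607339409995536 F [-0.4  1.9 -1.7] M [-0.58 -0.41 -0.28] turn [-6.000e-03  1.000e-03  2.068e+00] sh [-1.9  0.8  7.3]
```

```bash
python3 -m pendant '0 0 0.03 0 0 0.08 0.8;0 0 0.05 0 0 0.16 0.8;0 0 0.05 0 0 0.16 0.8';python3 st.py
python3 -m pendant '0 0 0.02 0 0 0.08 0.8;0 0 0.02 0 0 0.16 0.8;0 0 0.02 0 0 0.16 0.8'; python3 st.py
python3 -c "
from h import *
shot('wrist','w6.png')"
```

```text
time_s: 7.85
tcp_pos: [498.0, -141.0, 187.9]
tool_rot: [0.965, -0.21, 0.132, -0.08]
contact_force: [-3.8, -3.1, 2.9]
grip_width: 12.1
q7 -1.512974217787287 F [-1.4  3.6 -4.2] M [-0.95 -0.69 -1.82] turn [-0.006 -0.     2.225] sh [-2.   0.5  7.4]
time_s: 8.15
tcp_pos: [497.4, -141.0, 187.8]
tool_rot: [0.947, -0.283, 0.125, -0.089]
contact_force: [-5.1, -2.9, 2.2]
grip_width: 12.2
q7 -1.6623800293261979 F [-2.1  4.4 -3.8] M [-1.33 -0.71 -3.71] turn [-7.000e-03 -2.000e-03  2.377e+00] sh [-1.8  0.   7.3]
```

View pics/w6.png

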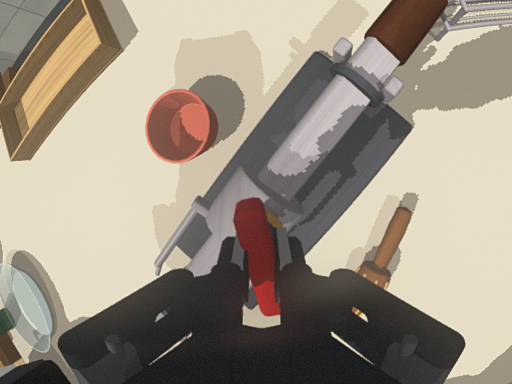

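The torque has climbed from 0.3 to 3.7 N m with no further advance, so the screw is on its hard stop. I'll release and back out.

```bash
python3 -m pendant '0 0 0 0 0 0 4;0 0 0 0 0 0 5;0 0 -3 0 0 0 6;0 0 -8 0 0 0 6;0 0 -10 0 0 0 6'; python3 - <<'E'
from fit import *
c=shot('wrist','w7.png');o=ctrl.outline_of('wrist','t_bar')
st=(512,-127.5,.34)
for x in o[:1]:
    m=x['mask'];print(x['score'],x['centre'])
    f=lambda v:-iou(c,m,st,v,.1)
    best=min(((f((t,k)),t,k) for t in np.arange(-.6,0,.06) for k in np.arange(1.4,2.6,.1)))
    r=minimize(f,best[1:],method='Nelder-Mead',options=dict(initial_simplex=[best[1:],(best[1]+.03,best[2]),(best[1],best[2]+.06)]));print('th,knob',r.x,-r.fun)
E
python3 st.py
```

```text
time_s: 8.7
tcp_pos: [469.7, -152.1, 287.3]
tool_rot: [0.946, -0.283, 0.128, -0.089]
contact_force: [1.0, -0.4, -0.0]
grip_width: 60.3
0.47 [443.2, 20.8]
th,knob [-0.6  1.4] 0.0
q7 -1.6652684207751292 F [ 0.2  0.3 -0.1] M [-0.25 -0.23  0.06] turn [-0.015  0.004  2.376] sh [ -2.8   2.3 -96.2]
```

View pics/w7.png

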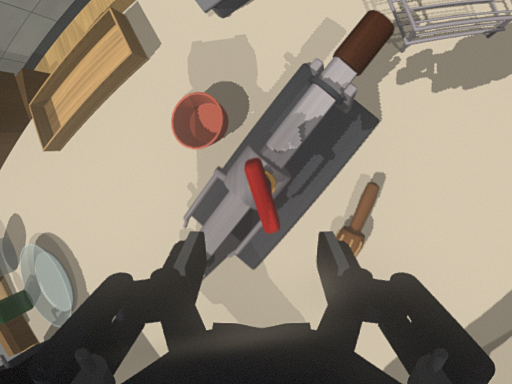

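The bar is free and crosswise to the spit, ends at (254,165) and (272,228). The network picked the wrong thing this time, so I'll use a colour mask.

```bash
python3 - <<'E'
from fit import *
c=shot('wrist');h=cv2.cvtColor(c['color'],cv2.COLOR_RGB2HSV)
m=((h[...,0]<6)|(h[...,0]>174))&(h[...,1]>180)&(h[...,2]>60);w=np.zeros_like(m);w[150:245,235:290]=1;m&=w
print(m.sum(),h[195,262])
for st in((512,-127.5,.34),(510,-127,.338),(514,-128,.343)):
    f=lambda v:-iou(c,m,st,v,.1)
    best=min(((f((t,k)),t,k) for t in np.arange(-.6,0,.06) for k in np.arange(1.4,2.6,.1)))
    r=minimize(f,best[1:],method='Nelder-Mead',options=dict(initial_simplex=[best[1:],(best[1]+.03,best[2]),(best[1],best[2]+.06)]));print('th,knob',r.x,-r.fun)
E
```

```text
380 [  1 186 147]
th,knob [-0.31050293  2.29711426] 0.2555012224938875
th,knob [-0.30979248  2.29753174] 0.25461052631578945
th,knob [-0.34289063  2.2259375 ] 0.2534419073203492
```

```bash
python3 - <<'E'
from fit import *
c=shot('wrist');h=cv2.cvtColor(c['color'],cv2.COLOR_RGB2HSV).astype(int)
m=((h[...,0]<8)|(h[...,0]>172))&(h[...,1]>130)&(h[...,2]>50);w=np.zeros_like(m);w[150:245,235:290]=1;m&=w
print(m.sum())
for st in((512,-127.5,.34),):
    f=lambda v:-iou(c,m,st,v,.1)
    best=min(((f((t,k)),t,k) for t in np.arange(-.6,0,.06) for k in np.arange(1.4,2.6,.1)))
    r=minimize(f,best[1:],method='Nelder-Mead',options=dict(initial_simplex=[best[1:],(best[1]+.03,best[2]),(best[1],best[2]+.06)]));print('th,knob',r.x,-r.fun)
    print(cv2.minAreaRect(np.argwhere(m)[:,::-1].astype(np.float32)))
E
python3 st.py
```

```text
1274
th,knob [-0.33190247  2.23422424] 0.8317668787194746
((261.6196594238281, 194.96221923828125), (75.6843490600586, 17.86712646484375), 72.47443389892578)
q7 -1.6652187335363497 F [ 0.3  0.2 -0.2] M [-0.28 -0.26  0.02] turn [-0.009 -0.     2.376] sh [ -1.5   0.4 -92.9]
```

The fit gives knob ≈ 2.2 and collar ≈ -0.33, the angle measured after the snap. The gripper is clear, so I'm handing in.

```bash
python3 -c "
from rig import ctrl
print(ctrl.close_job())"
```

```text
the job is handed in; nothing more can be done
None
```

The job is handed in. The T screw looks home and tight, though no verdict came back and I had no direct reading of the screw's force on the spit.

**What I did:** I pushed the T bar up from the far side with closed fingers until the collar sat at about -0.32 rad. I then gripped the bar in line with the screw and turned it clockwise by about 2.1 rad. After that the torque rose from about 0.3 to 3.7 N m with no further travel inward. I opened the fingers and backed off about 100 mm, at roughly 9 s on the robot's clock.

**Last checks:**
- **Screw:** a fit to the final wrist picture put the knob at about 2.23 rad, against a stop at 2.2, and the collar at -0.33 rad, matching the angle measured before gripping.
- **Depth:** the gripper moved in about 7.3 mm while turning, which puts the bar at about 77 mm from the axis (limit 78.3 mm). This depends on the start value of 85 mm.
- **Robot:** the gripper was clear and the force reading about zero.
- **Bystanders:** the ramekin and reamer looked undisturbed in the last picture. I did not measure any bystander's movement, and the racks and pie dish show only partly there.

**Disagreements:** in the final picture the trained network reported something else as the T bar, with a score of 0.47. My first colour mask caught only part of the bar and fitted poorly, giving 2.23 to 2.30 rad. I used a looser mask, which overlapped well (0.83).

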